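# Tap the jaw pads and pivot pin home in order

## Task

Seat the push-in parts of the claw jaw with light taps of the fingertips: first press down the round black pad, then the square black pad, and last the steel pivot pin, each by about 5 mm so that it stays down, and move clear. Only press, never hard: pull nothing out, and leave the loose parts lying around the jaw where they are.

Things in the scene. Friction and masses are not known exactly. Their poses are not given: they have to be found in the camera images.
- jaw: Stainless claw jaw lying flat and fixed, about 260 mm long, its flat upper face 42 mm above the bench. Origin on the bench under its middle; its own z is up and its own y runs from the pivot end (-y) to the hooked tip (+y). The pivot pin stands at (0, -90) mm and the two pads at (12, -5) and (-2, 77) mm in its frame; which pad is at which of these two places varies.
- round_pad_top (a point): Centre of the top face of the round black acetal pad, a disc 36 mm across, standing 12 mm above the jaw's face (about 54 mm above the bench) before it is pushed, its top falling with it.
- round_pad (a joint): How far the round black pad is pushed straight down (m): 0 to 0.0015 at the start, seated from 0.0035, hard stop at 0.010; negative = pulled up. A stiff push fit on a rubber cushion: 3 N starts it, 4.2 N at 3.5 mm, 4.8 N at 5 mm, 6.5 N just before the stop, then rising sharply (stop by 6 N or at 5 mm; over 25 N is too hard). Let go, it stays down, rising 1 mm or so if it was at the stop.
- round_pad_seat: Thin aluminium disc on the jaw's face under the round pad, fixed; origin at the jaw's face (42 mm above the bench) on the axis of the round pad. Forces on it include those on the round pad.
- square_pad_top (a point): Centre of the top face of the square black acetal pad, 38 x 38 mm, standing 12 mm above the jaw's face (about 54 mm above the bench) before it is pushed, its top falling with it.
- square_pad (a joint): How far the square black pad is pushed straight down (m): 0 to 0.0015 at the start, seated from 0.0035, hard stop at 0.010; negative = pulled up. A stiff push fit on a rubber cushion: 3 N starts it, 4.2 N at 3.5 mm, 4.8 N at 5 mm, 6.5 N just before the stop, then rising sharply (stop by 6 N or at 5 mm; over 25 N is too hard). Let go, it stays down, rising 1 mm or so if it was at the stop.
- square_pad_seat: Thin aluminium disc on the jaw's face under the square pad, fixed; origin at the jaw's face (42 mm above the bench) on the axis of the square pad. Forces on it include those on the square pad.
- pivot_pin_top (a point): Centre of the top of the pivot pin's round dark-steel head, 23 mm across, at the jaw's broad round end, standing 16 mm above the jaw's face (about 58 mm above the bench) before it is pushed, its top falling with it.
- pivot_pin (a joint): How far the steel pivot pin is pushed straight down (m): 0 to 0.0015 at the start, seated from 0.0035, hard stop at 0.010; negative = pulled up. A stiff push fit on a rubber cushion: 3 N starts it, 4.2 N at 3.5 mm, 4.8 N at 5 mm, 6.5 N just before the stop, then rising sharply (stop by 6 N or at 5 mm; over 25 N is too hard). Let go, it stays down, rising 1 mm or so if it was at the stop.
- pivot_pin_seat: Thin aluminium disc on the jaw's face under the pivot pin, fixed; origin at the jaw's face (42 mm above the bench) on the axis of the pivot pin. Forces on it include those on the pivot pin.
- spacer: Loose bystander: orange nylon spacer, a ring 36 mm across and 22 mm tall. Origin at its underside. To be left where it lies.
- elbow: Loose bystander: brass hydraulic elbow fitting, about 50 x 50 mm, 26 mm tall. Origin at its underside. To be left where it lies.
- bolt: Loose bystander: steel hex bolt standing on its head, 28 mm across, 50 mm tall. Origin at its underside. To be left where it lies.
- nut: Loose bystander: steel hex nut, 34 mm across, 14 mm tall. Origin at its underside. To be left where it lies.
- jar: Loose bystander: small closed jar, 44 mm across, 55 mm tall. Origin at its underside. To be left where it lies.
- spanner: Loose bystander: blue spanner lying flat, 160 mm long. Origin at its underside. To be left where it lies.
- block: Loose bystander: plain aluminium block, 50 x 25 x 20 mm. Origin at its underside. To be left where it lies.

How it is judged:
By the outcome, as a careful person would: the job done as asked, in the order asked, and still so for the second after the job is handed in, with the robot touching nothing.
It also fails if it takes over 45 s, if anything falls off the work surface, if the arm or the gripper's body presses on something with over 40 N, if the wrist force passes 120 N, or if a joint passes its speed limit or range.

## Robot

A 6-joint arm with a two-finger parallel gripper is mounted at the origin on the work surface. World frame = base frame: x ahead of the robot, y to its left, z up, the work surface at z = 0. Lengths are in m, angles in rad, forces in N, time in s.
With the tool pointing down it reaches from about 0.35 to 0.85 m from the base axis. Payload 8.1 kg.
Tool frame: the origin (TCP) lies at the centre of the arm's flange, where the gripper is bolted on; the fingertips stand 186 mm ahead of it and the grasp point (between the pads) lies 167 mm ahead of it; z points along the fingers, y is the direction in which the jaws open and shut (so a half turn about z gives the same grasp; the last joint's range is limited). The gripper opens to 93 mm and grips with 3 to 60 N. Pads are 15 mm wide; open, the fingers measure 128 mm over their backs; the gripper's body (75 mm by 188 mm) begins 65 mm behind the grasp point.
Start: joints at [-1.43, 0.13, 1.488, -0, 1.523, -0.085], TCP at [0.134, -0.585, 0.405] pointing down, gripper open.
Joint ranges: [-2.96, 2.96], [-0.89, 2.26], [0.02, 2.5], [-1.34, 4.48], [0, 2.73], [-2.66, 2.66]. Speed limits (rad/s): [2.39, 2.39, 2.79, 3.14, 3.14, 3.14].

## Interface

Orientations are given as a rotation vector (axis times angle).
In Python, from plant import robot, viewer, order gives the robot as it stands.
- The arm moves only by the tool apply_moves, never from a script. Its argument "deltas" is a list of rows, each a list of 3 entries, a list of its own where there are three numbers: the finger opening in mm, from 0 to 93, then the shift along the tool's x, y, z in mm, then the turn about the tool's z in rad. In form: [[grip, [dx, dy, dz], yaw], ...]. A call has 1 to 5 rows; each row shifts and turns the commanded pose from where the row before left it, along the tool's axes as they then stand; what a row does not reach is not made up. A row lasts 1/8 s, in which the tool goes at most 62.5 mm and 10.7 degrees, less where a joint would pass 70% of its speed; a pose out of reach is approached as far as the arm can. A call is refused whole if a number of a shift passes 62.5 or a number of a turn 0.188, either way. A call with a gripper value outside its range is refused whole. The fingers move at their own pace and stop on an object; "grip_force" is the grip in N (left out, the last holds). Time passes only in rows, so rows that do not move let the fingers close. It gives the time, the measured TCP pose, the force and the opening at its end, in the units of the state.
- robot.read_state(): the state, without advancing time (a new reading comes with each control period).
- viewer.read_camera(name): name is "side" or "top"; returns the picture (400x640x3 uint8, blue, green, red); there is no depth.
- viewer.get_calibration(name): a dict with "fx", "fy", "cx", "cy" (pixels), "distortion" ([k1, k2, p1, p2, k3] as OpenCV has them; the pictures are not rectified), "R" (3x3) and "t" (3): a world point X has camera coordinates R X + t. Camera axes: x right, y down, z forward; pixel columns grow to the right and rows downward; lengths in m; the calibration is good to about 2 mm. A picture is of the moment at which its call begins. get_calibration takes no time and is no camera call.
- order.close_job(): hands the job in, once; it reports no verdict.
The state is a dict: "t": time; "q": joint angles; "dq": joint speeds; "joint_torque": joint torques, N m; "tool_pos": TCP position; "orientation": TCP orientation; "force": force on the tool from outside, world axes, zero at the start; "wrist_torque": the same for the moment, N m; "opening": finger opening in m.
Only numpy, scipy, OpenCV 4.12 (cv2) and the standard library are available. Lean on these libraries where they do the work, as an engineer would, in place of code of your own. Each camera call takes 0.05 s, during which the arm holds its last target. There are 200 camera calls.

## Working session

There is one attempt and no reset: what is moved stays moved. The work goes in short steps, Python scripts to look and compute and a tool call to move; the robot and the scene stay as the last step left them, time stands still between calls to the robot, and variables do not carry over. Pictures are saved under pics/ and viewed, about 8 in all and at most 12, crops included, and the job is handed in when it is done.

Besides the shell and the picture viewer there is one more tool, called after "Request:" in YAML: its name, and indented under it one key for each argument. apply_moves: Moves the arm, as the interface text tells. Its arguments: {"type":"object","properties":{"deltas":{"type":"array"},"grip_force":{"type":"number"}},"required":["deltas"]}

```bash
mkdir -p pics
python3 - <<'E'
from plant import robot, viewer, order
import cv2
print(robot.read_state())
for n in("top","side"):
    print(viewer.get_calibration(n)); cv2.imwrite(f"pics/{n}0.png",viewer.read_camera(n))
E
```

```text
{'t': 0.0, 'q': array([-1.43037602e+00,  1.31127330e-01,  1.48927890e+00, -8.48846885e-06,
        1.52297854e+00, -8.54025947e-02]), 'dq': array([-0.00057242,  0.00061054, -0.00044206, -0.00061389, -0.00302876,
        0.00032859]), 'joint_torque': array([-2.98180552e-03, -5.59842610e+01, -4.91761351e+01,  7.64313480e-02,
        3.48999817e-02, -1.46259340e-04]), 'tool_pos': array([ 0.1343316 , -0.58453447,  0.40370756]), 'orientation': array([-3.11980797e+00, -3.53767364e-01,  9.06901805e-05]), 'force': array([-0.18823761, -0.36390641,  0.26691075]), 'wrist_torque': array([0.01385575, 0.02333541, 0.02908177]), 'opening': 0.09298141346463906}
{'fx': 415.16234318122423, 'fy': 415.16234318122423, 'cx': 316.98035080447664, 'cy': 196.0672330198698, 'distortion': array([-0.10966911,  0.        ,  0.        ,  0.        ,  0.        ]), 'R': array([[-1.32872736e-03, -9.99998794e-01, -8.04221706e-04],
       [-9.95187836e-01,  1.40112906e-03, -9.79755473e-02],
       [ 9.79765560e-02,  6.70168869e-04, -9.95188497e-01]]), 't': array([0.04718409, 0.58779239, 0.8649106 ])}
{'fx': 516.3651063320704, 'fy': 516.3651063320704, 'cx': 316.8334880745635, 'cy': 206.55787945623223, 'distortion': array([0.00878902, 0.        , 0.        , 0.        , 0.        ]), 'R': array([[ 0.95528145, -0.29507759, -0.0191458 ],
       [-0.23267425, -0.71014202, -0.66450057],
       [ 0.18248299,  0.6392398 , -0.74704246]]), 't': array([-0.57522122,  0.20570568,  0.81979826])}
```

View pics/top0.png

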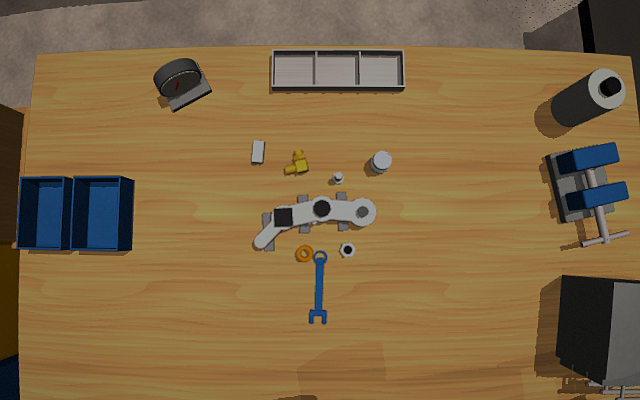

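View pics/side0.png

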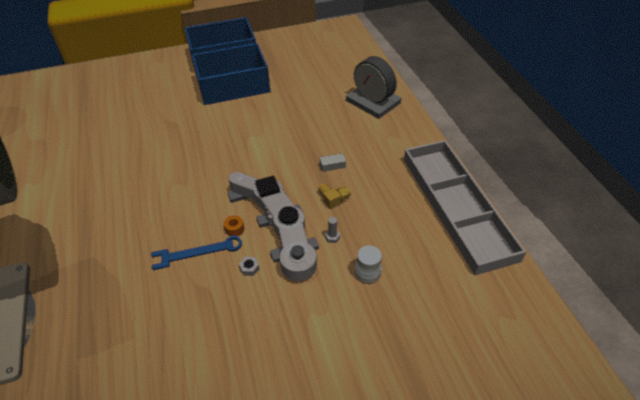

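```bash
cat > h.py <<'E'
import numpy as np, cv2
from plant import robot, viewer, order
def ray(c,px):
    K=np.array([[c['fx'],0,c['cx']],[0,c['fy'],c['cy']],[0,0,1]])
    u=cv2.undistortPoints(np.array([[px]],float),K,c['distortion'])[0,0]
    return -c['R'].T@c['t'], c['R'].T@np.array([u[0],u[1],1])
def plane(c,px,z):
    o,d=ray(c,px); return o+d*(z-o[2])/d[2]
def tri(c1,p1,c2,p2):
    A=0;b=0
    for c,p in((c1,p1),(c2,p2)):
        o,d=ray(c,p);d=d/np.linalg.norm(d);M=np.eye(3)-np.outer(d,d);A=A+M;b=b+M@o
    return np.linalg.solve(A,b)
E
python3 - <<'E'
from h import *
for n,box in(("top",(245,185,385,255)),("side",(220,165,330,285))):
    im=cv2.imread(f"pics/{n}0.png"); x0,y0,x1,y1=box; c=viewer.get_calibration(n)
    g=im[y0:y1,x0:x1].max(2)
    for th in(50,):
        m=(g<th).astype('u1')
        k,l,s,ce=cv2.connectedComponentsWithStats(m)
        for i in range(1,k):
            if s[i,4]>40:
                p=ce[i]+[x0,y0]; print(n,th,s[i],p.round(1),plane(c,p,.054).round(4))
    cv2.imwrite(f"pics/{n}c.png",cv2.resize(im[y0:y1,x0:x1],None,fx=5,fy=5,interpolation=cv2.INTER_CUBIC))
a=cv2.imread("pics/topc.png");b=cv2.imread("pics/sidec.png")
o=np.zeros((570,800,3),'u1');a=cv2.resize(a,(400*140//140,200));
t=cv2.resize(cv2.imread("pics/top0.png")[190:250,250:380],(455,210),interpolation=2)
s=cv2.resize(cv2.imread("pics/side0.png")[170:280,225:325],(318,350),interpolation=2)
o[:210,:455]=t;o[220:570,:318]=s
o[220:500,400:680]=cv2.resize(cv2.imread("pics/top0.png")[192:232,343:383],(280,280),interpolation=2)
cv2.imwrite("pics/crop1.png",o)
E
```

```text
top 50 [ 69  15  16  17 206] [321.6 208. ] [0.5604 0.0368 0.054 ]
top 50 [ 29  23  19  19 310] [282.9 216.9] [0.5418 0.1174 0.054 ]
top 50 [99 61  8  8 47] [347.5 249.4] [ 0.4743 -0.0166  0.054 ]
side 50 [ 36  11  24  21 334] [267.  186.2] [0.5424 0.1143 0.054 ]
side 50 [33 29 13 17 51] [258.6 201.7] [0.5191 0.0814 0.054 ]
side 50 [ 59  42  19  17 260] [288.  215.1] [0.5609 0.0342 0.054 ]
side 50 [25 95  8  8 50] [248.5 263.5] [ 0.4732 -0.0457  0.054 ]
```

View pics/crop1.png

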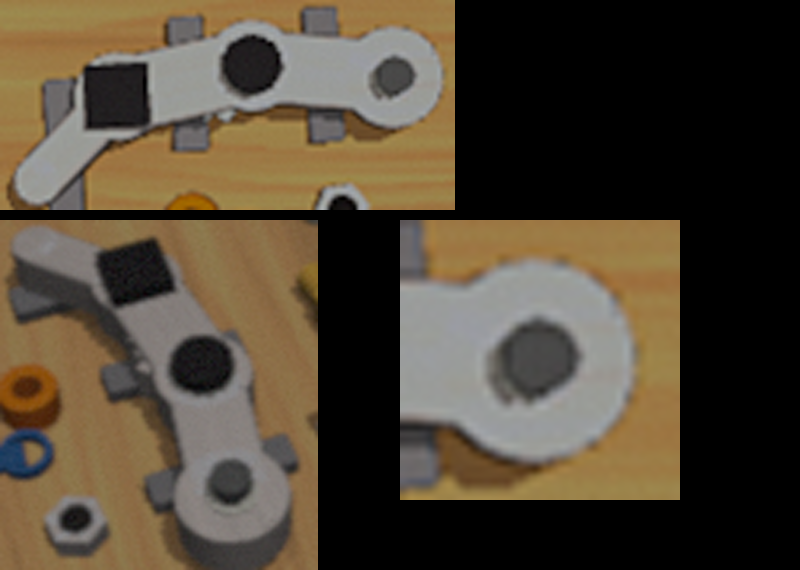

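Run:
```python
from h import *
T,S=[viewer.get_calibration(n) for n in("top","side")]
for nm,a,b,z in(("round",(321.6,208),(288,214.6),.054),("square",(282.9,216.9),(267,185.7),.054),("pin",(362.2,211.2),(297.9,249.2),.058)):
    print(nm,plane(T,a,z).round(4),plane(S,b,z).round(4),tri(T,a,S,b).round(4))
# fit jaw pose to the means
J=np.array([[12,-5],[-2,77],[0,-90]])/1e3
P=np.array([(plane(T,a,z)+plane(S,b,z))[:2]/2 for a,b,z in(((321.6,208),(288,214.6),.054),((282.9,216.9),(267,185.7),.054),((362.2,211.2),(297.9,249.2),.058))])
jc=J-J.mean(0);pc=P-P.mean(0);U,s,V=np.linalg.svd(jc.T@pc);R=(U@V).T
F=jc@R.T+P.mean(0);print(np.linalg.det(R),F.round(4),((P-F)*1e3).round(1))
from scipy.spatial.transform import Rotation as Q
M=Q.from_rotvec(robot.read_state()['orientation']).as_matrix();print(M.round(3))
print(((np.c_[F,[0.3]*3]-robot.read_state()['tool_pos'])@M*1e3).round(1))
```

```text
round [0.5604 0.0368 0.054 ] [0.5613 0.0354 0.054 ] [0.561  0.0367 0.0525]
square [0.5419 0.1174 0.054 ] [0.5427 0.1155 0.054 ] [0.5425 0.1176 0.0519]
pin [ 0.5533 -0.0476  0.058 ] [ 0.5566 -0.0457  0.058 ] [ 0.5547 -0.0475  0.0606]
1.0000000000000002 [[ 0.5613  0.0369]
 [ 0.542   0.1178]
 [ 0.5548 -0.0487]] [[-0.4 -0.8]
 [ 0.3 -1.3]
 [ 0.1  2.1]]
[[ 0.975  0.224 -0.   ]
 [ 0.224 -0.975  0.002]
 [ 0.    -0.002 -1.   ]]
[[ 555.2 -509.9  104.7]
 [ 554.5 -593.1  104.9]
 [ 529.8 -427.9  104.6]]
```

Request:
apply_moves:
  deltas:
    - [0,[25,-22,0],0]
    - [0,[43,-39,0],0]
    - [0,[43,-39,0],0]
    - [0,[43,-39,0],0]
    - [0,[43,-39,0],0]
  grip_force: 20

```text
t: 0.72
tool_pos: [0.2871, -0.3655, 0.4044]
orientation: [-3.121, -0.353, 0.0]
force: [-0.0, -0.5, 0.2]
opening: 0.0473
```

Request:
apply_moves:
  deltas:
    - [0,[43,-39,0],0]
    - [0,[43,-39,0],0]
    - [0,[43,-39,0],0]
    - [0,[43,-39,0],0]
    - [0,[43,-39,0],0]

```text
t: 1.35
tool_pos: [0.453, -0.1272, 0.4046]
orientation: [3.121, 0.354, -0.0]
force: [1.2, -0.5, 0.4]
opening: 0.0013
```

Request:
apply_moves:
  deltas:
    - [0,[43,-39,0],0]
    - [0,[43,-39,0],0]
    - [0,[43,-39,0],0]
    - [0,[15,-21,0],0]
    - [0,[0,0,0],0]

```text
t: 1.98
tool_pos: [0.5621, 0.0395, 0.4039]
orientation: [-3.121, -0.359, 0.002]
force: [-0.8, -0.5, -0.6]
opening: 0.0002
```

Request:
apply_moves:
  deltas:
    - [0,[0,0,40],0]
    - [0,[0,0,50],0]
    - [0,[0,0,35],0]
    - [0,[0,0,10],0]
    - [0,[0,0,0],0]

```text
t: 2.6
tool_pos: [0.5617, 0.0371, 0.2699]
orientation: [3.122, 0.353, -0.001]
force: [0.4, -0.1, 0.8]
opening: 0.0006
```

Run:
```python
from h import *
a=viewer.read_camera("side");b=viewer.read_camera("top")
s=robot.read_state();print(s['t'],s['tool_pos'],s['force'],s['orientation'])
o=np.zeros((400,800,3),'u1');o[:,:400]=cv2.resize(a[150:280,225:355],(400,400),interpolation=2);o[:,400:]=cv2.resize(b[150:280,255:385],(400,400),interpolation=2)
cv2.imwrite("pics/p3.png",o)
```

```text
2.7 [0.56259505 0.03737275 0.27177699] [-0.36817085  0.34669531  0.24689743] [3.12119134 0.35327122 0.0044311 ]
```

View pics/p3.png

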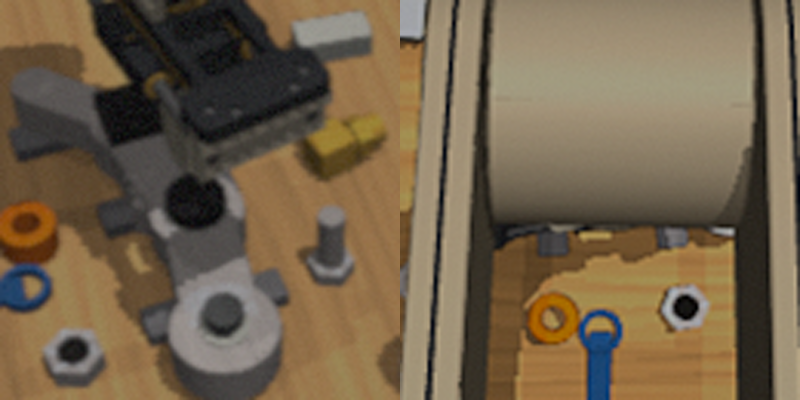

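Request:
apply_moves:
  deltas:
    - [0,[0,0,10],0]
    - [0,[0,0,10],0]
    - [0,[0,0,5],0]
    - [0,[0,0,0],0]
    - [0,[0,0,0],0]

```text
t: 3.32
tool_pos: [0.5619, 0.0378, 0.2449]
orientation: [3.122, 0.354, 0.0]
force: [-0.3, -0.1, -1.1]
opening: 0.0004
```

Request:
apply_moves:
  deltas:
    - [0,[0,0,2],0]
    - [0,[0,0,2],0]
    - [0,[0,0,1],0]
    - [0,[0,0,0],0]

```text
t: 3.82
tool_pos: [0.5618, 0.0377, 0.2397]
orientation: [-3.122, -0.354, 0.0]
force: [1.0, 0.2, -0.7]
opening: 0.0005
```

Request:
apply_moves:
  deltas:
    - [0,[0,0,1],0]
    - [0,[0,0,0],0]

```text
t: 4.08
tool_pos: [0.5619, 0.0377, 0.2389]
orientation: [-3.122, -0.354, -0.0]
force: [-0.7, 0.0, 2.8]
opening: 0.0007
```

Request:
apply_moves:
  deltas:
    - [0,[0,0,1],0]
    - [0,[0,0,0],0]

```text
t: 4.32
tool_pos: [0.5619, 0.0377, 0.2378]
orientation: [-3.122, -0.354, -0.0]
force: [-0.7, 0.5, 3.6]
opening: 0.0003
```

Request:
apply_moves:
  deltas:
    - [0,[0,0,1],0]
    - [0,[0,0,0],0]

```text
t: 4.58
tool_pos: [0.5619, 0.0377, 0.2367]
orientation: [3.122, 0.354, 0.0]
force: [-0.5, 0.9, 3.1]
opening: 0.0005
```

Request:
apply_moves:
  deltas:
    - [0,[0,0,1],0]
    - [0,[0,0,0],0]

```text
t: 4.82
tool_pos: [0.5619, 0.0377, 0.2357]
orientation: [3.122, 0.354, 0.0]
force: [-1.9, -0.3, 4.4]
opening: 0.0005
```

Request:
apply_moves:
  deltas:
    - [0,[0,0,1],0]
    - [0,[0,0,0],0]
    - [0,[0,0,0],0]

```text
t: 5.2
tool_pos: [0.5619, 0.0377, 0.2347]
orientation: [3.122, 0.354, 0.0]
force: [0.1, 0.3, 2.8]
opening: -0.0
```

Run:
```python
from h import *
F=[]
for i in range(5):
    viewer.read_camera("side");s=robot.read_state();F.append([*s['tool_pos'],*s['force']])
print(np.mean(F,0).round(4),np.std(F,0).round(4))
```

```text
[ 0.5619  0.0377  0.2347 -0.5157  0.3504  2.3583] [0.     0.     0.     0.4058 0.1488 0.5424]
```

Request:
apply_moves:
  deltas:
    - [0,[0,0,1],0]

```text
t: 5.58
tool_pos: [0.5619, 0.0377, 0.2339]
orientation: [3.122, 0.354, 0.0]
force: [-1.7, -0.2, 3.6]
opening: 0.0007
```

Request:
apply_moves:
  deltas:
    - [0,[0,0,0],0]
    - [0,[0,0,-3],0]
    - [0,[0,0,-10],0]
    - [0,[0,0,-15],0]
    - [0,[0,0,0],0]

```text
t: 6.2
tool_pos: [0.5628, 0.0377, 0.2641]
orientation: [3.121, 0.354, 0.006]
force: [-0.2, 0.7, 0.6]
opening: 0.0005
```

Request:
apply_moves:
  deltas:
    - [0,[-0.5,-20,0],0]
    - [0,[-0.6,-40,0],0]
    - [0,[-0.5,-22,0],0]
    - [0,[0,0,0],0]
    - [0,[0,0,0],0]

```text
t: 6.82
tool_pos: [0.5417, 0.1175, 0.2614]
orientation: [3.121, 0.355, -0.001]
force: [0.7, 0.2, 0.7]
opening: 0.0003
```

Run:
```python
from h import *
a=viewer.read_camera("side")
s=robot.read_state();print(s['t'],s['tool_pos'],s['force'],s['orientation'])
b=cv2.imread("pics/side0.png")
o=np.zeros((400,800,3),'u1')
for i,m in enumerate((b,a)): o[:,400*i:400*i+400]=cv2.resize(m[160:260,225:325],(400,400),interpolation=2)
cv2.imwrite("pics/p4.png",o)
```

```text
6.875 [0.54184466 0.11708891 0.26151303] [ 0.29537993 -0.18159213  0.22553035] [ 3.12138642e+00  3.53870604e-01 -5.25843780e-04]
```

View pics/p4.png

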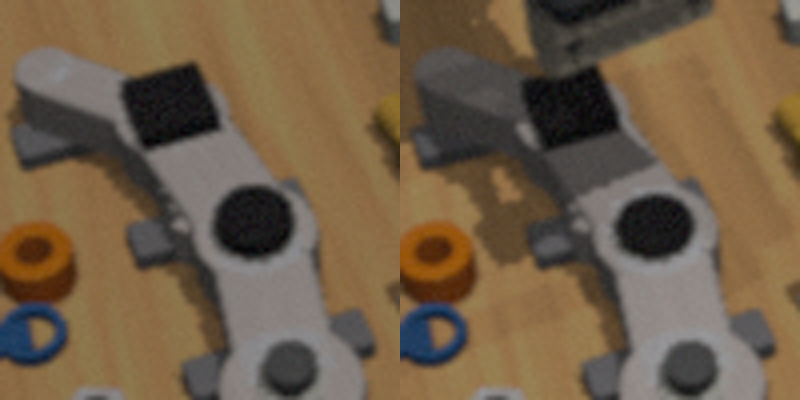

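Request:
apply_moves:
  deltas:
    - [0,[0,0,8],0]
    - [0,[0,0,8],0]
    - [0,[0,0,4],0]
    - [0,[0,0,0],0]
    - [0,[0,0,0],0]

```text
t: 7.5
tool_pos: [0.542, 0.1173, 0.2419]
orientation: [-3.122, -0.354, -0.0]
force: [-0.3, -0.4, 1.1]
opening: 0.0004
```

Request:
apply_moves:
  deltas:
    - [0,[0,0,1],0]
    - [0,[0,0,0],0]

```text
t: 7.75
tool_pos: [0.542, 0.1173, 0.2409]
orientation: [-3.122, -0.354, -0.0]
force: [0.1, -0.5, -0.3]
opening: 0.0007
```

Request:
apply_moves:
  deltas:
    - [0,[0,0,1],0]
    - [0,[0,0,0],0]

```text
t: 8.0
tool_pos: [0.542, 0.1173, 0.2399]
orientation: [-3.122, -0.354, -0.001]
force: [-0.4, 0.2, 0.2]
opening: 0.0004
```

Request:
apply_moves:
  deltas:
    - [0,[0,0,1],0]
    - [0,[0,0,0],0]

```text
t: 8.25
tool_pos: [0.542, 0.1173, 0.2389]
orientation: [-3.122, -0.354, -0.0]
force: [-0.6, -0.5, 2.0]
opening: 0.0002
```

Request:
apply_moves:
  deltas:
    - [0,[0,0,1],0]
    - [0,[0,0,0],0]

```text
t: 8.5
tool_pos: [0.542, 0.1173, 0.2378]
orientation: [-3.122, -0.354, -0.0]
force: [-0.8, 0.4, 2.8]
opening: 0.0004
```

Contact at about 0.239, as with the round pad; continue to about 0.234.

Request:
apply_moves:
  deltas:
    - [0,[0,0,1],0]
    - [0,[0,0,0],0]

```text
t: 8.75
tool_pos: [0.542, 0.1173, 0.2367]
orientation: [-3.122, -0.354, -0.0]
force: [-0.1, 0.6, 2.3]
opening: 0.0011
```

Request:
apply_moves:
  deltas:
    - [0,[0,0,1],0]
    - [0,[0,0,0],0]

```text
t: 9.0
tool_pos: [0.542, 0.1173, 0.2357]
orientation: [-3.122, -0.354, -0.0]
force: [0.2, 0.4, 2.7]
opening: 0.0004
```

Request:
apply_moves:
  deltas:
    - [0,[0,0,1],0]

```text
t: 9.12
tool_pos: [0.542, 0.1173, 0.2349]
orientation: [-3.122, -0.354, -0.0]
force: [0.1, 1.0, 5.4]
opening: 0.0001
```

Request:
apply_moves:
  deltas:
    - [0,[0,0,1],0]

```text
t: 9.25
tool_pos: [0.542, 0.1173, 0.2338]
orientation: [-3.122, -0.354, -0.0]
force: [-1.3, -0.3, 5.5]
opening: 0.0004
```

Request:
apply_moves:
  deltas:
    - [0,[0,0,0],0]
    - [0,[0,0,-3],0]
    - [0,[0,0,-10],0]
    - [0,[0,0,-17],0]
    - [0,[0,0,0],0]

```text
t: 9.88
tool_pos: [0.5429, 0.1174, 0.2663]
orientation: [-3.122, -0.354, -0.007]
force: [-0.5, 0.5, 0.3]
opening: 0.0008
```

Request:
apply_moves:
  deltas:
    - [0,[-3,20,0],0]
    - [0,[-6,40,0],0]
    - [0,[-6,40,0],0]
    - [0,[-6,40,0],0]
    - [0,[-3.7,23.5,0],0]

```text
t: 10.5
tool_pos: [0.554, -0.0506, 0.2632]
orientation: [3.122, 0.351, -0.001]
force: [0.0, -0.2, -0.1]
opening: 0.0002
```

Request:
apply_moves:
  deltas:
    - [0,[0,0,0],0]
    - [0,[0,0,0],0]

```text
t: 10.75
tool_pos: [0.5541, -0.0477, 0.2633]
orientation: [-3.121, -0.353, 0.001]
force: [0.7, -0.2, 0.2]
opening: 0.0002
```

Run:
```python
from h import *
a=viewer.read_camera("side")
s=robot.read_state();print(s['t'],s['tool_pos'],s['force'],s['orientation'])
b=cv2.imread("pics/side0.png")
o=np.zeros((400,800,3),'u1')
for i,m in enumerate((b,a)): o[:,400*i:400*i+400]=cv2.resize(m[165:285,225:345],(400,400),interpolation=2)
c=viewer.get_calibration("side")
K=np.array([[c['fx'],0,c['cx']],[0,c['fy'],c['cy']],[0,0,1]])
p=np.array([*s['tool_pos'][:2],.058])
q,_=cv2.projectPoints(p[None],cv2.Rodrigues(c['R'])[0],c['t'],K,c['distortion']);q=q.ravel()
cv2.circle(o,tuple(int(v) for v in ((q-[225,165]+.5)*400/120)),3,(0,0,255),-1); print(q)
cv2.imwrite("pics/p5.png",o)
```

```text
10.8 [ 0.55418673 -0.04720737  0.26339557] [ 0.65715726  0.45649912 -0.94387601] [-3.12110616e+00 -3.54177211e-01  9.49910394e-04]
[296.72536578 250.27717659]
```

View pics/p5.png

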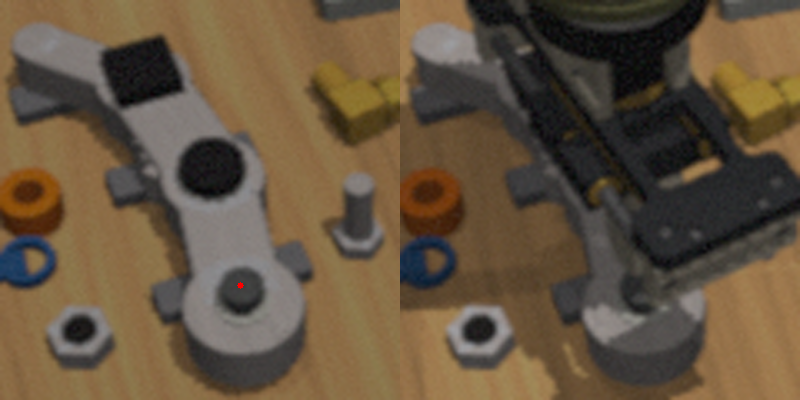

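Request:
apply_moves:
  deltas:
    - [0,[0,0,8],0]
    - [0,[0,0,7],0]
    - [0,[0,0,2],0]
    - [0,[0,0,0],0]
    - [0,[0,0,0],0]

```text
t: 11.42
tool_pos: [0.5546, -0.0475, 0.2469]
orientation: [3.122, 0.354, 0.0]
force: [0.2, 0.1, -0.0]
opening: 0.0001
```

Request:
apply_moves:
  deltas:
    - [0,[0,0,1],0]
    - [0,[0,0,0],0]

```text
t: 11.68
tool_pos: [0.5545, -0.0476, 0.2458]
orientation: [3.122, 0.354, 0.0]
force: [-0.7, 1.1, 0.2]
opening: 0.0006
```

Request:
apply_moves:
  deltas:
    - [0,[0,0,1],0]
    - [0,[0,0,0],0]

```text
t: 11.92
tool_pos: [0.5544, -0.0476, 0.2446]
orientation: [-3.122, -0.354, 0.0]
force: [-0.2, -0.5, 0.8]
opening: 0.0005
```

Request:
apply_moves:
  deltas:
    - [0,[0,0,1],0]
    - [0,[0,0,0],0]

```text
t: 12.18
tool_pos: [0.5544, -0.0476, 0.2437]
orientation: [3.122, 0.354, -0.0]
force: [-0.3, 0.3, -1.0]
opening: 0.0003
```

Request:
apply_moves:
  deltas:
    - [0,[0,0,1],0]
    - [0,[0,0,0],0]

```text
t: 12.42
tool_pos: [0.5545, -0.0476, 0.2428]
orientation: [3.122, 0.354, 0.0]
force: [-0.6, 0.4, 1.8]
opening: 0.0006
```

Contact at about 0.243; down to about 0.238.

Request:
apply_moves:
  deltas:
    - [0,[0,0,1],0]
    - [0,[0,0,0],0]

```text
t: 12.68
tool_pos: [0.5545, -0.0476, 0.2418]
orientation: [3.122, 0.354, 0.0]
force: [-1.6, -0.1, 1.6]
opening: 0.0004
```

Request:
apply_moves:
  deltas:
    - [0,[0,0,1],0]
    - [0,[0,0,0],0]

```text
t: 12.92
tool_pos: [0.5545, -0.0476, 0.2407]
orientation: [-3.122, -0.354, -0.0]
force: [-0.4, 0.8, 2.0]
opening: 0.0005
```

Request:
apply_moves:
  deltas:
    - [0,[0,0,1],0]

```text
t: 13.05
tool_pos: [0.5545, -0.0476, 0.2398]
orientation: [3.122, 0.354, 0.0]
force: [-1.8, -0.7, 4.1]
opening: 0.0007
```

Request:
apply_moves:
  deltas:
    - [0,[0,0,1],0]

```text
t: 13.18
tool_pos: [0.5545, -0.0476, 0.2388]
orientation: [3.122, 0.354, 0.0]
force: [-1.4, 0.8, 4.4]
opening: 0.0004
```

Request:
apply_moves:
  deltas:
    - [0,[0,0,1],0]

```text
t: 13.3
tool_pos: [0.5545, -0.0476, 0.2378]
orientation: [3.122, 0.354, 0.0]
force: [-1.3, -0.2, 5.3]
opening: 0.0007
```

Request:
apply_moves:
  deltas:
    - [0,[0,0,0],0]
    - [0,[0,0,-5],0]
    - [0,[0,0,-25],0]
    - [0,[0,0,-50],0]
    - [0,[0,0,-50],0]

```text
t: 13.92
tool_pos: [0.5541, -0.0476, 0.3686]
orientation: [-3.121, -0.354, 0.002]
force: [1.6, -0.2, -0.6]
opening: 0.0005
```

Request:
apply_moves:
  deltas:
    - [0,[-40,36,0],0]
    - [0,[-43,39,0],0]
    - [0,[-43,39,0],0]
    - [0,[-43,39,0],0]
    - [0,[-43,39,0],0]

```text
t: 14.55
tool_pos: [0.3895, -0.2834, 0.3679]
orientation: [3.121, 0.354, 0.001]
force: [0.5, -0.7, 0.5]
opening: 0.0005
```

Request:
apply_moves:
  deltas:
    - [0,[-43,39,0],0]
    - [0,[-43,39,0],0]
    - [0,[-43,39,0],0]
    - [0,[-20,20,0],0]
    - [0,[0,0,0],0]

```text
t: 15.18
tool_pos: [0.2749, -0.4504, 0.3676]
orientation: [-3.122, -0.349, 0.0]
force: [0.4, 0.4, -0.5]
opening: 0.0004
```

Run:
```python
from h import *
s=robot.read_state();print(s['t'],s['tool_pos'],s['force'])
o=np.zeros((560,800,3),'u1')
for j,(n,x,y,w,h) in enumerate((("side",145,145,250,150),("top",240,130,170,200))):
    a=viewer.read_camera(n);b=cv2.imread(f"pics/{n}0.png");cv2.imwrite(f"pics/{n}1.png",a)
    for i,m in enumerate((b,a)): o[280*j:280*j+280,400*i:400*i+400]=cv2.resize(m[y:y+h,x:x+w],(400,280),interpolation=2)
T,S=[viewer.get_calibration(n) for n in("top","side")]
# shift of each part in the pictures by template match, against that of a 5 mm fall
for nm,X,pt,ps in(("round",(.561,.037,.054),(321.6,208),(288,214.6)),("square",(.542,.1175,.054),(282.9,216.9),(267,185.7)),("pin",(.5545,-.0475,.058),(362.2,211.2),(297.9,249.2))):
  c=S;K=np.array([[c['fx'],0,c['cx']],[0,c['fy'],c['cy']],[0,0,1]])
  X=np.array(X);pr=lambda x:cv2.projectPoints(x[None],cv2.Rodrigues(c['R'])[0],c['t'],K,c['distortion'])[0].ravel()
  x,y=map(int,ps);r=15
  g=[cv2.cvtColor(cv2.imread(f"pics/side{k}.png"),6)[y-r:y+r,x-r:x+r].max() for k in(0,)]
  res=[]
  for k in(0,1):
    im=cv2.imread(f"pics/side{k}.png").max(2)[y-13:y+16,x-13:x+14]
    m=(im<(50 if nm!="pin" else 95)).astype('u1');n_,l,st,ce=cv2.connectedComponentsWithStats(m)
    i=min(range(1,n_),key=lambda i:(st[i,4]<40)*1e3+np.hypot(*(ce[i]-13)));res.append((ce[i].round(2),st[i,4],st[i,1]))
  print(nm,res,"5mm:",(pr(X-[0,0,.005])-pr(X)).round(2))
cv2.imwrite("pics/p6.png",o)
```

```text
15.175 [ 0.2749424  -0.45036685  0.3675746 ] [ 0.44794332  0.36686988 -0.48030409]
round [(array([12.96, 14.12]), np.int32(260), np.int32(6)), (array([13.16, 15.21]), np.int32(219), np.int32(8))] 5mm: [0.17 1.86]
square [(array([13.02, 14.19]), np.int32(334), np.int32(4)), (array([13.35, 15.33]), np.int32(276), np.int32(7))] 5mm: [0.25 1.88]
pin [(array([12.83, 16.2 ]), np.int32(164), np.int32(9)), (array([13.22, 17.69]), np.int32(148), np.int32(11))] 5mm: [0.15 1.82]
```

View pics/p6.png

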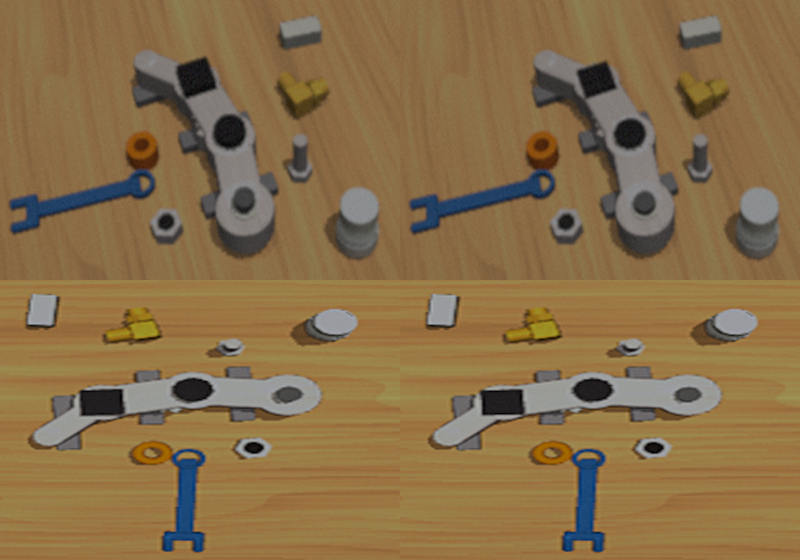

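```bash
python3 -c "
from plant import order
print(order.close_job())"
```

```text
the job is handed in; nothing more can be done
None
```

I pressed the round pad, then the square pad, then the pivot pin with the closed fingertips, by about 5 mm each. I then lifted off, moved the arm clear and handed the job in at about 15 s.

| Part | Travel after contact | Highest force read |
|---|---|---|
| Round pad | about 5.3 mm | 4.4 N |
| Square pad | about 5.2 mm | 5.5 N |
| Pivot pin | about 5.2 mm | 5.3 N |

- **Stayed down:** in the final pictures the upper edge of every part's mask sits 2–3 pixels lower in the side view; a 5 mm drop should give about 1.9.
- **Loose parts:** comparing the pictures from before and after by eye, every loose part lies where it was. The final force reading was only noise, so the arm touches nothing.
- **Checks that disagreed:**
  - The mask centres moved only 1.1–1.5 pixels. I put this down to the dark side walls counting in the mask, with less of them showing once the parts were down.
  - With the arm held still on the round pad after about 4.5 mm, the force read about 2.4 N, less than the moving figures given. I pushed it 1 mm further.

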